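# Load the injector's vial tray and hold the retainer plate tucked under the drip flap

## Task

Fill the two empty pockets of the vial tray in injection order with the two vials from the bench: the two-dot pocket first, then the three-dot pocket, each vial standing on its pocket's floor. Then slide the plain rear edge of the ribbed retainer plate fully home under the hinged drip flap, without lifting the flap off the wash well behind it, so that drips run off the flap onto the plate. Hold the plate pressed down flat on the tray's rails with a gentle push of about 10 N: the program finishes while the gripper still holds it down, and the bottle, the timer and the dish stay where they stand.

Things in the scene. Friction and masses are not known exactly. Their poses are not given: they have to be found in the camera images.
- tray: Vial tray, fixed to the bench, 200 (its y) x 146 x 76 mm, turned up to 17 degrees. Origin on the bench under the middle pocket; x to its rear, y to its left, z up. White deck, top at z 25, three round pockets 26 mm across at x 0, y +55, 0, -55, floor at z 5. Front rail (x -40 to -30, top z 51.5) carries one, two or three dots per pocket. Free beside a vial: 30 mm along the row, 18 mm across
- pocket1 (a point): centre of the mouth of the one-dot pocket (left as seen from the robot), at deck height, 20 mm above the pocket's floor; already filled
- pocket2 (a point): centre of the mouth of the two-dot pocket (middle), at deck height, 20 mm above the pocket's floor
- pocket3 (a point): centre of the mouth of the three-dot pocket (right), at deck height, 20 mm above the pocket's floor
- seat (a point): middle of the tray at x 0, y 0, z 51.5: the level on which the plate's underside rests, on the front rail and on the rear ledge (tray x 30 to 53), 1.5 mm above the caps of seated vials
- stop (a point): middle of the stop wall behind the rear ledge, where the plate's rear edge comes to rest: tray x 53, z 51.5 (wall top z 58). Beside the ledge stand cheeks (tray x 28 to 98, top z 58) with inner faces at tray y +87 and -87: 4 mm of play on each side of the plate
- flap_edge (a point): middle of the round front hem (5 mm thick, 180 mm long) of the steel drip flap: 29 mm behind the pocket row, 63 mm above the bench when shut. Hem underside at z 60.5, which leaves a slot of 9 mm above the rear ledge; the flap rises rearward to its hinge 97 mm behind the pocket row at z 71.5
- flap (a joint): angle of the drip flap in rad: 0 shut (start), grows as its front hem lifts (0.1 rad lifts the hem 7 mm); light, free hinge, falls shut by its weight; 0.10 kg
- plate: loose steel retainer plate, about 0.16 kg, flat on the bench, rib up: 88 (its x) x 166 (its y) x 5 mm with three 10 mm holes. Origin at the centre of its underside, x towards its plain rear edge (x +44, the one to tuck), z up. Gripping rib: 10 mm thick (x -31 to -21), 70 mm along y, top 31 mm above the underside. Fully home its origin is 9 mm behind the pocket row
- rib (a point): middle of the plate's gripping rib, 20 mm above the plate's underside, 26 mm from the plate's centre line towards its front edge
- rear_edge (a point): middle of the plate's rear edge (the edge to tuck), at its underside
- vial_in: capped vial that already stands in the one-dot pocket; 23 mm diameter, 45 mm high, origin at the centre of its bottom
- vial_p: capped vial standing on the bench, may go in either empty pocket; 23 mm diameter, 45 mm high (above 35 mm the 21 mm wide white cap), 0.02 kg, origin at the centre of its bottom; seated, its bottom is 5 mm and its top 50 mm above the bench
- vial_q: the other such vial standing on the bench, same size and origin
- bottle: bystander: small blue-capped glass bottle, 56 mm diameter, 104 mm high, origin at its bottom
- timer: bystander: bench timer, 68 x 62 x 20 mm, origin at its underside
- dish: bystander: lidded petri dish, 90 mm diameter, 15 mm high, origin at its underside
Not all that is in view belongs to the job. What is shaped like the vial_q but blue or orange is not meant.

How it is judged:
On the way, in this order (a step that is already met when the one before it is completed fails the run):
1. a vial stands on the floor of the two-dot pocket, the three-dot pocket still empty (((horizontal distance between vial_p and pocket2 below 0.005 m and z of vial_p in the frame of tray below 0.0068 m and angle between vial_p's own z axis and vertical below 0.16 rad) or (horizontal distance between vial_q and pocket2 below 0.005 m and z of vial_q in the frame of tray below 0.0068 m and angle between vial_q's own z axis and vertical below 0.16 rad)) and not ((horizontal distance between vial_p and pocket3 below 0.005 m and z of vial_p in the frame of tray below 0.0068 m and angle between vial_p's own z axis and vertical below 0.16 rad) or (horizontal distance between vial_q and pocket3 below 0.005 m and z of vial_q in the frame of tray below 0.0068 m and angle between vial_q's own z axis and vertical below 0.16 rad))), for 0.2 s.
2. the other vial stands on the floor of the three-dot pocket too ((((horizontal distance between vial_p and pocket2 below 0.005 m and z of vial_p in the frame of tray below 0.0068 m and angle between vial_p's own z axis and vertical below 0.16 rad) and (horizontal distance between vial_q and pocket3 below 0.005 m and z of vial_q in the frame of tray below 0.0068 m and angle between vial_q's own z axis and vertical below 0.16 rad)) or ((horizontal distance between vial_q and pocket2 below 0.005 m and z of vial_q in the frame of tray below 0.0068 m and angle between vial_q's own z axis and vertical below 0.16 rad) and (horizontal distance between vial_p and pocket3 below 0.005 m and z of vial_p in the frame of tray below 0.0068 m and angle between vial_p's own z axis and vertical below 0.16 rad)))), for 0.2 s.
3. the plate's rear edge has entered at least 10 mm under the hem, the flap not lifted (x of rear_edge in the frame of tray above 0.038 m and z of rear_edge in the frame of tray between 0.049 and 0.06 m and value of joint flap below 0.12 rad), for 0.1 s.
At the end, for the whole second after the job is handed in: Vials on pocket floors (5 mm off axis, 1.8 mm up at most); plate edge under the shut flap (0.04 rad), within 5.5 mm of the stop, 7 mm of the middle, level to 0.03 and square to 0.06 rad, underside within 2 mm of the rails; fingers press it down at rest with 3 to 40 N, off tray and flap ((((horizontal distance between vial_p and pocket2 below 0.005 m and z of vial_p in the frame of tray below 0.0068 m and angle between vial_p's own z axis and vertical below 0.16 rad) and (horizontal distance between vial_q and pocket3 below 0.005 m and z of vial_q in the frame of tray below 0.0068 m and angle between vial_q's own z axis and vertical below 0.16 rad)) or ((horizontal distance between vial_q and pocket2 below 0.005 m and z of vial_q in the frame of tray below 0.0068 m and angle between vial_q's own z axis and vertical below 0.16 rad) and (horizontal distance between vial_p and pocket3 below 0.005 m and z of vial_p in the frame of tray below 0.0068 m and angle between vial_p's own z axis and vertical below 0.16 rad))) and horizontal distance between vial_in and pocket1 below 0.005 m and z of vial_in in the frame of tray below 0.0068 m and angle between vial_in's own z axis and vertical below 0.16 rad and x of rear_edge in the frame of tray between 0.0475 and 0.056 m and y of rear_edge in the frame of tray between -0.007 and 0.007 m and z of rear_edge in the frame of tray between 0.0495 and 0.0535 m and angle between plate's own z axis and vertical below 0.03 rad and angle between the x axis of plate and the x axis of tray, either way round below 0.06 rad and value of joint flap below 0.04 rad and contact force between plate and tray between 3 and 40 N and contact force between the fingers and plate above 2 N and contact force between the fingers and tray below 1 N and linear speed of plate below 0.01 m/s); the arm keeps its last pose, push and grip.
It fails at once if the drip flap is lifted (more than 0.12 rad, 8 mm at the hem) (value of joint flap above 0.12 rad).
It fails at once if the bottle is shifted more than 20 mm (distance of bottle from where it was at the start of the episode above 0.02 m).
It fails at once if the timer is shifted more than 20 mm (distance of timer from where it was at the start of the episode above 0.02 m).
It fails at once if the dish is shifted more than 20 mm (distance of dish from where it was at the start of the episode above 0.02 m).
It also fails if it takes over 69 s, if anything falls off the work surface, if the arm or the gripper's body presses on something with over 40 N, if the wrist force passes 120 N, or if a joint passes its speed limit or range.

## Robot

A 6-joint arm with a two-finger parallel gripper is mounted at the origin on a cart in front of the work surface, level with it; the furniture and walls round the work are solid. World frame = base frame: x ahead of the robot, y to its left, z up, the work surface at z = 0. Lengths are in m, angles in rad, forces in N, time in s.
With the tool pointing down it reaches from about 0.425 to 0.95 m from the base axis. Payload 3.5 kg.
Tool frame: the origin (TCP) lies midway between the tips of the shut fingers; the grasp point (between the pads) lies 19 mm behind it; z points along the fingers, y is the line along which they close (so a half turn about z gives the same grasp; the last joint's range is limited). The gripper opens to 85 mm and grips with 20 to 120 N. Pads are 22 mm wide; open, the fingers measure 114 mm over their backs; the gripper's body (76 mm by 85 mm) begins 54 mm behind the grasp point. The pads swing forward as they close: fully open they stand 13 mm farther back than shut.
Start: joints at [1.144, 0.286, 1.577, -0, 1.279, -0.15], TCP at [0.184, 0.649, 0.231] pointing down, gripper open.
Joint ranges: [-2.77, 2.77], [-0.9, 2.22], [0.21, 2.48], [-1.53, 4.67], [0.24, 2.81], [-2.84, 2.84]. Speed limits (rad/s): [2.79, 2.79, 3.14, 3.14, 3.14, 3.14].

## Interface

Orientations are given as a unit quaternion [x, y, z, w].
In Python, from plant import get_state, read_camera, ctrl gives the robot as it stands.
- The arm moves only by the shell command python3 -m crank 'ROWS' [FORCE]. ROWS is JSON, a list of rows, each a list of 3 entries, a list of its own where there are three numbers: the shift along the tool's x, y, z in mm, then the turn about the tool's z in degrees, then the closure in counts, from 0 (fully open) to 255 (shut). In form: [[[tx, ty, tz], yaw, claw], ...]. A call has 1 to 10 rows; each row is the pose to reach, as a shift and turn from the pose commanded when the call began, along the tool's axes at that moment; what a row does not reach only later rows make up. A row lasts 1/10 s, in which the tool goes at most 50 mm and 8.59 degrees, less where a joint would pass 70% of its speed; a pose out of reach is approached as far as the arm can. A call with a gripper value outside its range is refused whole. The fingers move at their own pace and stop on an object; FORCE is the grip in N (left out, the last holds). Time passes only in rows, so rows that repeat a pose let the fingers close. It gives the time, the measured TCP pose, the force, the opening and the grip force at its end, in the units of the state.
- get_state(): the state, without advancing time (a new reading comes with each control period).
- read_camera(name): name is "side" or "top"; returns a dict with "frame" (384x512x3 uint8, blue, green, red), "range_z" (384x512 float32, m along the optical axis (not along the pixel's ray), 0 where there is no reading), "vfov" (degrees; the focal length in pixels is half the picture's height over the tangent of half this angle, whatever the lens; pixels are square), "cx", "cy" (the principal point, pixels), "origin" and "orientation" of the camera in the world. Camera axes: x right, y down, z forward; pixel columns grow to the right and rows downward; lengths in m; the calibration is good to about 2 mm. A picture is of the moment at which its call begins.
- ctrl.sign_off(): hands the job in; it is judged then, once.
The state is a dict: "time": time; "qpos": joint angles; "dq": joint speeds; "joint_efforts": joint torques, N m; "eef_pos": TCP position; "tcp_rot": TCP orientation; "contact_force": force on the tool from outside, world axes, zero at the start; "wrist_torque": the same for the moment, N m; "opening": opening from 0.0 (shut) to 1.0 (fully open); "finger_force": force on a finger pad.
Only numpy, scipy, OpenCV 4.12 (cv2) and the standard library are available. Lean on these libraries where they do the work, as an engineer would, in place of code of your own. Each camera call takes 0.05 s, during which the arm holds its last target. There are 200 camera calls.

## Working session

There is one attempt and no reset: what is moved stays moved. The work goes in short steps, Python scripts to look and compute and a shell command to move; the robot and the scene stay as the last step left them, time stands still between calls to the robot, and variables do not carry over. Pictures are saved under pics/ and viewed, at most 10 in all, crops included, and the job is handed in when it is done.

```bash
mkdir -p pics; ls
cat > h.py <<'E'
import numpy as np, cv2
from scipy.spatial.transform import Rotation as R
from plant import get_state, read_camera, ctrl
def cam(n):
    c=read_camera(n); c['f']=192/np.tan(np.radians(c['vfov'])/2); c['R']=R.from_quat(c['orientation']).as_matrix(); c['o']=np.array(c['origin']); return c
def ray(c,u,v,z):
    d=c['R']@np.array([(u-c['cx'])/c['f'],(v-c['cy'])/c['f'],1]); return c['o']+d*(z-c['o'][2])/d[2]
def cloud(c):
    v,u=np.mgrid[:384,:512]; Z=c['range_z']
    P=np.stack([(u-c['cx'])/c['f']*Z,(v-c['cy'])/c['f']*Z,Z],-1)@c['R'].T+c['o']; P[Z==0]=np.nan; return P
def proj(c,p):
    q=c['R'].T@(np.array(p)-c['o']); return q[:2]/q[2]*c['f']+[c['cx'],c['cy']]
E
python3 - <<'E'
from h import *
for n in('top','side'):
    c=cam(n); print(n,c['o'],c['R'].round(3).tolist(),c['f'],c['cx'],c['cy'])
    cv2.imwrite(f'pics/{n}0.png',cv2.resize(c['frame'],(768,576)))
    np.savez(f'{n}0.npz',P=cloud(c),I=c['frame'])
s=get_state();print(s)
E
```

```text
pics
top [0.39638551 0.07049034 1.31054549] [[-0.019, -0.987, 0.16], [-1.0, 0.02, -0.001], [-0.002, -0.16, -0.987]] 400.79189016190304 262.6670594940669 197.08494252611328
side [0.19175513 0.98770199 0.60994616] [[-0.924, -0.161, 0.348], [-0.383, 0.427, -0.819], [-0.016, -0.89, -0.456]] 367.40713004758584 262.19238139169215 187.90426157773132
{'time': 0.1, 'qpos': array([ 1.14403825e+00,  2.87101671e-01,  1.57803431e+00, -2.51068555e-05,
        1.27863813e+00, -1.49987146e-01]), 'dq': array([ 0.00148742, -0.0016916 , -0.0029777 ,  0.00018824,  0.000413  ,
        0.00346466]), 'joint_efforts': array([ 1.36838138e-03, -4.07293904e+01, -2.93700153e+01, -1.04076137e-04,
        3.35664139e-03,  1.29544929e-05]), 'eef_pos': array([0.18416004, 0.64876304, 0.23006711]), 'tcp_rot': array([ 1.37940521e-01,  9.90439914e-01, -1.04910821e-03, -2.98673745e-04]), 'contact_force': array([-0.22589282,  0.16818077, -0.26032177]), 'wrist_torque': array([-0.02154116, -0.05107536,  0.00993257]), 'finger_force': 0.0, 'opening': 1.0007225241839937}
```

View pics/top0.png

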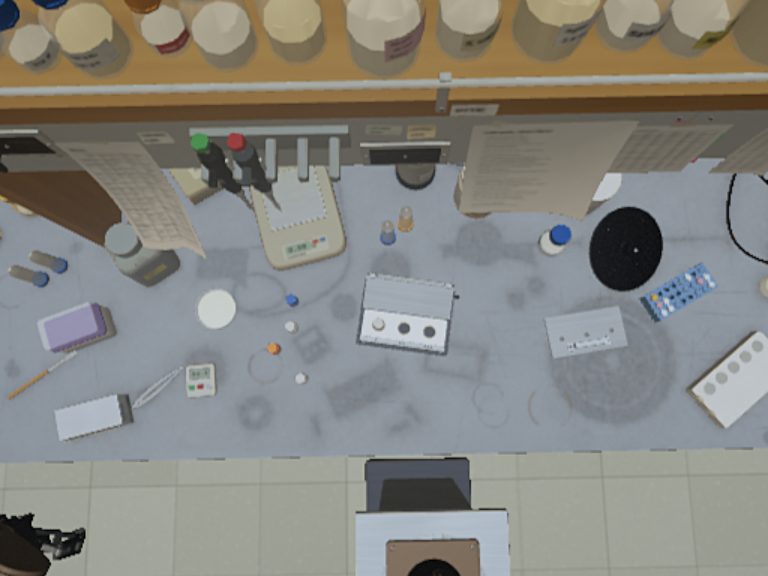

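View pics/side0.png

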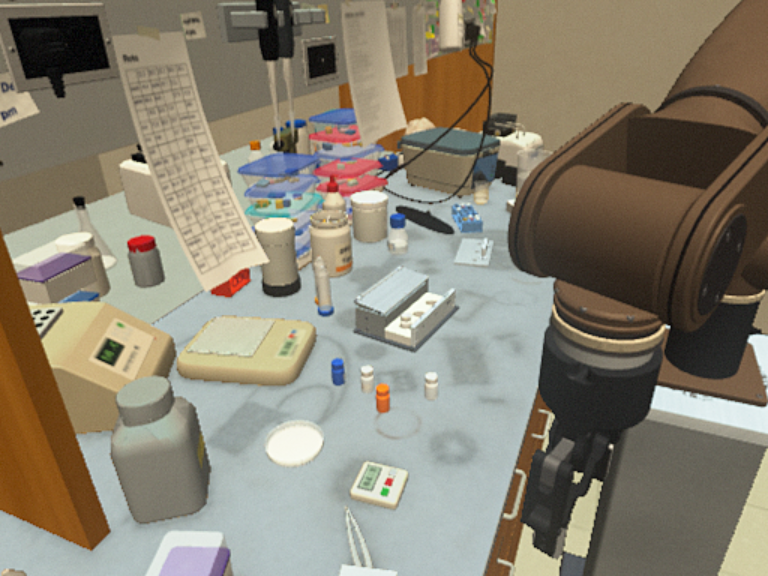

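Top view (768×576): white vials at (291,326) and (301,378), blue one at (291,300), orange one at (274,348). The tray is at (405,315), with pockets at (378,323), (404,327) and (429,331). The plate is at (586,332), rib towards the robot.

Run:
```python
from h import *
c=cam('top');I=c['frame'];P=cloud(c)
k=2/3
print('bench z',np.nanmedian(P[260:280,200:230,2]))
hsv=cv2.cvtColor(I,cv2.COLOR_BGR2HSV)
# vials: raised points
def near(u,v,r,zlo,zhi):
    u,v=int(u*k),int(v*k);S=P[v-r:v+r+1,u-r:u+r+1];m=(S[...,2]>zlo)&(S[...,2]<zhi);q=S[m];return q
for n,u,v in(('vA',291,326),('vB',301,378)):
    q=near(u,v,8,.035,.06);print(n,len(q),q.mean(0),(q.min(0)+q.max(0))/2)
    # cap by brightness
    u0,v0=int(u*k),int(v*k);g=hsv[v0-9:v0+10,u0-9:u0+10];m=((g[...,2]>170)&(g[...,1]<40)).astype(np.uint8)
    n_,l,st,ce=cv2.connectedComponentsWithStats(m);i=1+st[1:,4].argmax();print(st[i],ray(c,u0-9+ce[i][0],v0-9+ce[i][1],.045))
# plate: raised rib and plate outline
for lo,hi,t in((.02,.045,'rib'),(.0025,.045,'plate')):
    q=near(586,332,34,lo,hi)[:,:2].astype(np.float32);print(t,len(q),cv2.minAreaRect(q))
q=near(405,315,42,.02,.09);print('tray',cv2.minAreaRect(q[:,:2].astype(np.float32)))
for lo,hi in((.045,.056),(.056,.062),(.062,.08)):
    q=near(405,315,42,lo,hi);print(lo,len(q),cv2.minAreaRect(q[:,:2].astype(np.float32)))
def crop(u,v,w,h,s):
    u,v=int(u*k),int(v*k);return cv2.resize(I[v-h:v+h,u-w:u+w],None,fx=s,fy=s,interpolation=cv2.INTER_CUBIC)
cv2.imwrite('pics/crop1.png',np.hstack([crop(407,315,40,33,8)]+[]) )
a=crop(407,315,40,33,5);b=crop(586,332,38,33,5);cv2.imwrite('pics/crop1.png',np.hstack([a,b]))
print('crop1 tray origin px',int(407*k)-40,int(315*k)-33,'plate',int(586*k)-38,int(332*k)-33)
```

```text
bench z -4.404296881932446e-05
vA 39 [0.53955807 0.29205854 0.04379953] [0.53875035 0.29241899 0.04185662]
[ 5  6  6  7 33] [0.541035   0.29298835 0.045     ]
vB 40 [0.43053855 0.2699445  0.04413035] [0.43079812 0.26977948 0.04393625]
[ 6  6  6  7 32] [0.43114924 0.27075483 0.045     ]
rib 177 ((0.5613380670547485, -0.3784780502319336), (0.07512369751930237, 0.19295629858970642), 61.10829162597656)
plate 1840 ((0.5211777091026306, -0.3462792932987213), (0.2257891744375229, 0.22626975178718567), 87.08773040771484)
tray ((0.5621381402015686, 0.03880773484706879), (0.20071916282176971, 0.14212480187416077), 81.04045867919922)
0.045 218 ((0.5262993574142456, 0.05278971791267395), (0.1792067438364029, 0.06734813749790192), 81.55741882324219)
0.056 26 ((0.5365262031555176, 0.049534887075424194), (0.18304507434368134, 0.08302823454141617), 81.69478607177734)
0.062 1364 ((0.5961748957633972, 0.04152728617191315), (0.18454678356647491, 0.07565687596797943), 81.21258544921875)
crop1 tray origin px 231 177 plate 352 188
```

View pics/crop1.png

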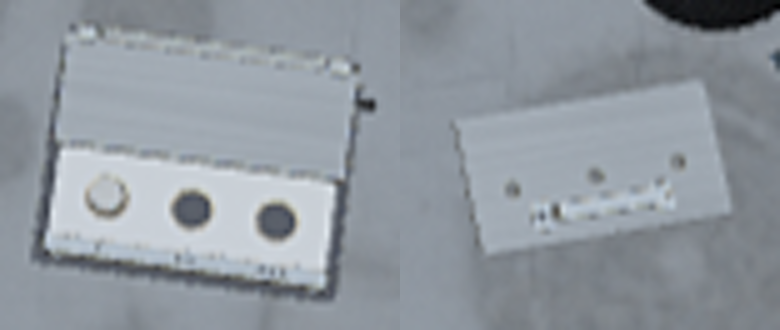

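```bash
cat >> h.py <<'E'
def move(x,y,z,yaw=None,base=None):
    """row shift (mm) for world TCP goal; yaw: world angle (deg) of tool y axis (mod 180)"""
    s=get_state(); r=R.from_quat(s['tcp_rot']); d=r.inv().apply(np.array([x,y,z])-s['eef_pos'])*1000
    ty=r.as_matrix()[:,1]; t=0
    if yaw is not None:
        a=np.degrees(np.arctan2(ty[1],ty[0])); t=(a-yaw+90)%180-90   # tool z down -> + turn lowers world angle
    return d.round(1).tolist(), round(t,2)
E
python3 - <<'E'
from h import *
c=cam('top');I=c['frame'];g=cv2.cvtColor(I,cv2.COLOR_BGR2GRAY)
G=cv2.resize(g,None,fx=4,fy=4,interpolation=cv2.INTER_CUBIC)
def blob(u,v,r,inv,z):
    U,V=int(4*u),int(4*v);S=G[V-4*r:V+4*r,U-4*r:U+4*r];t,m=cv2.threshold(S,0,255,cv2.THRESH_OTSU+(cv2.THRESH_BINARY_INV if inv else 0))
    n,l,st,ce=cv2.connectedComponentsWithStats(m);i=l[4*r,4*r];x,y=ce[i];u=(U-4*r+x+.5)/4-.5;v=(V-4*r+y+.5)/4-.5
    return i,st[i],ray(c,u,v,z)
p=[]
for n,u,v in(('p2',231+191/5,177+208/5),('p3',231+276/5,177+221/5)):
    i,s,w=blob(u,v,6,True,.025);p.append(w);print(n,i,s,w)
d=p[0]-p[1];print('pitch',np.linalg.norm(d),'y axis ang',np.degrees(np.arctan2(d[1],d[0])))
print('vial_in',blob(231+107/5,177+195/5,5,False,.05)[2],'pred p1',p[0]+d)
cor=[(57,122),(300,82),(330,213),(87,253)]
W=[ray(c,352+u/5-.4,188+v/5-.4,.005) for u,v in cor];W=np.array(W)
print(W.round(4).tolist(),W.mean(0));e=W[1]-W[0];print([np.linalg.norm(W[i]-W[i-1]) for i in range(4)],np.degrees(np.arctan2(*(W[0]-W[1])[1::-1])),np.degrees(np.arctan2(*(W[3]-W[2])... if 0 else (W[3]-W[2])[1::-1])))
# rib: bright top
P=cloud(c);S=P[188:254,352:428];m=(S[...,2]>.022)&(S[...,2]<.04)&(np.hypot(S[...,0]-W[:,0].mean(),S[...,1]-W[:,1].mean())<.07)
q=S[m];print('rib',len(q),q.mean(0),cv2.minAreaRect(q[:,:2].astype(np.float32)))
s=cam('side');print('side px p2,p3',proj(s,p[0]),proj(s,p[1]),'vB top',proj(s,(.4311,.2708,.045)),'vA',proj(s,(.541,.293,.045)))
I=s['frame'];a=cv2.resize(I[150:300,200:340],None,fx=4,fy=4,interpolation=cv2.INTER_CUBIC);cv2.imwrite('pics/side1.png',a)
print(move(.431,.270,.15,90))
E
```

```text
File "<stdin>", line 15
    print(W.round(4).tolist(),W.mean(0));e=W[1]-W[0];print([np.linalg.norm(W[i]-W[i-1]) for i in range(4)],np.degrees(np.arctan2(*(W[0]-W[1])[1::-1])),np.degrees(np.arctan2(*(W[3]-W[2])... if 0 else (W[3]-W[2])[1::-1])))
                                                                                                                                                                               ^^^^^^^^^^^^^^^^^^^^^^^^^^^^^^^^^^^^^^^^^^
SyntaxError: invalid syntax. Perhaps you forgot a comma?
```

```bash
cat >> h.py <<'E'
def blob(c,u,v,r,inv,z):
    G=cv2.resize(cv2.cvtColor(c['frame'],cv2.COLOR_BGR2GRAY),None,fx=4,fy=4,interpolation=cv2.INTER_CUBIC)
    U,V=int(4*u),int(4*v);S=G[V-4*r:V+4*r,U-4*r:U+4*r];t,m=cv2.threshold(S,0,255,cv2.THRESH_OTSU+(cv2.THRESH_BINARY_INV if inv else 0))
    n,l,st,ce=cv2.connectedComponentsWithStats(m);i=l[4*r,4*r];x,y=ce[i];u=(U-4*r+x+.5)/4-.5;v=(V-4*r+y+.5)/4-.5
    return i,st[i],ray(c,u,v,z)
E
python3 - <<'E'
from h import *
c=cam('top')
p=[]
for n,u,v in(('p2',231+191/5,177+208/5),('p3',231+276/5,177+221/5)):
    i,s,w=blob(c,u,v,6,True,.025);p.append(w);print(n,i,s,w)
d=p[0]-p[1];print('pitch',np.linalg.norm(d),'y axis ang',np.degrees(np.arctan2(d[1],d[0])))
print('vial_in',blob(c,231+107/5,177+195/5,5,False,.05)[2],'pred p1',p[0]+d)
print('vB',blob(c,200.5,251.5,7,False,.045),'vA',blob(c,194,217,7,False,.045))
cor=[(57,122),(300,82),(330,213),(87,253)]
W=np.array([ray(c,352+u/5-.4,188+v/5-.4,.005) for u,v in cor])
print(W.round(4).tolist(),W.mean(0));print([np.linalg.norm(W[i]-W[i-1]) for i in range(4)])
a=lambda d:np.degrees(np.arctan2(d[1],d[0]));print(a(W[0]-W[1]),a(W[3]-W[2]),a(W[1]-W[2])+90,a(W[0]-W[3])+90)
P=cloud(c);S=P[188:254,352:428];m=(S[...,2]>.022)&(S[...,2]<.04)&(np.hypot(S[...,0]-W[:,0].mean(),S[...,1]-W[:,1].mean())<.07)
q=S[m];print('rib',len(q),q.mean(0),cv2.minAreaRect(q[:,:2].astype(np.float32)))
s=cam('side');print('side px p2,p3',proj(s,p[0]),proj(s,p[1]),'vB top',proj(s,(.4311,.2708,.045)),'vA',proj(s,(.541,.293,.045)))
I=s['frame'];cv2.imwrite('pics/side1.png',cv2.resize(I[150:300,200:340],None,fx=4,fy=4,interpolation=cv2.INTER_CUBIC))
print(move(.431,.270,.15,90))
E
```

```text
p2 1 [  9  10  32  31 760] [0.53408514 0.05095969 0.025     ]
p3 1 [  9  10  32  31 761] [ 0.52520123 -0.00331893  0.025     ]
pitch 0.055000834509880026 y axis ang 80.7046829600383
vial_in [0.54399261 0.10586331 0.05      ] pred p1 [0.54296905 0.1052383  0.025     ]
vB (np.int32(1), array([ 14,  16,  24,  29, 508], dtype=int32), array([0.43131019, 0.27062787, 0.045     ])) vA (np.int32(1), array([ 12,  17,  25,  27, 498], dtype=int32), array([0.54143559, 0.29298914, 0.045     ]))
[[0.5514, -0.2582, 0.005], [0.5747, -0.4194, 0.005], [0.4884, -0.4322, 0.005], [0.4655, -0.2726, 0.005]] [ 0.5200124  -0.34559481  0.005     ]
[np.float64(0.08706860587756994), np.float64(0.16288710988880187), np.float64(0.08729811935546915), np.float64(0.16119005198232364)]
98.22945204145154 98.14034551748574 98.38512292862161 99.50252058944584
rib 69 [ 0.49350008 -0.34816037  0.03012621] ((0.4936850368976593, -0.3485569357872009), (0.009490898810327053, 0.06871049106121063), 8.493608474731445)
side px p2,p3 [278.82371534 208.82210343] [287.16754324 201.41638857] vB top [287.03581722 250.55666974] vA [243.88503489 246.02802626]
([-340.9, -297.1, 80.9], np.float64(-15.86))
```

View pics/side1.png

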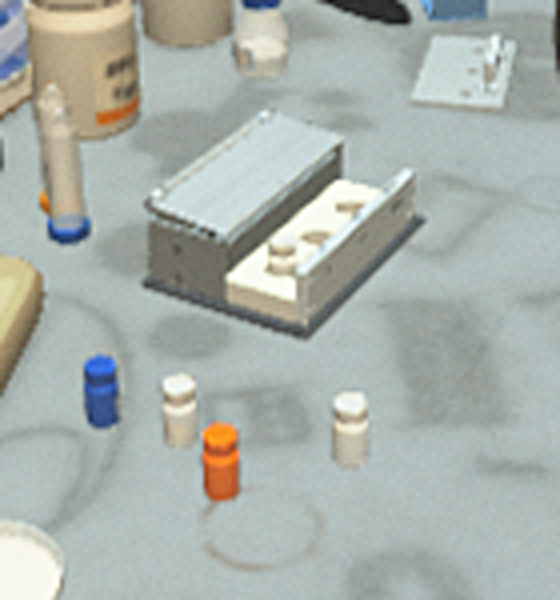

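Side crop: vials at (179,382) and (350,395), pockets at (317,238) and (350,208). This agrees with the top view to about 1–2 mm. Moving above vial B.

```bash
python3 -m crank '[[[-341,-297,81],83,60],[[-341,-297,81],83,60],[[-341,-297,81],83,60],[[-341,-297,81],83,60],[[-341,-297,81],83,60],[[-341,-297,81],83,60],[[-341,-297,81],83,60],[[-341,-297,81],83,60],[[-341,-297,81],83,60],[[-341,-297,81],83,60]]' 30
python3 -c "
from h import *
print(move(.4313,.2706,.022,-9.3),get_state()['opening'])"
```

```text
time: 1.25
eef_pos: [0.4329, 0.2665, 0.1494]
tcp_rot: [0.763, 0.647, -0.001, 0.0]
contact_force: [0.1, 0.1, -1.0]
opening: 0.764
finger_force: 0.0
([4.0, -2.2, 127.4], np.float64(-0.13)) 0.7642300321394605
```

```bash
python3 -m crank '[[[4,-2,45],0,60],[[4,-2,90],0,60],[[4,-2,127],0,100],[[4,-2,127],0,255],[[4,-2,127],0,255],[[4,-2,127],0,255],[[4,-2,127],0,255],[[4,-2,127],0,255]]' 20
python3 -m crank '[[[0,0,0],0,90],[[0,0,0],0,60],[[0,0,0],-20,60],[[0,0,0],-90,60],[[0,0,0],-90,60],[[0,0,0],-90,60],[[0,0,0],-90,60],[[0,0,0],-90,60],[[0,0,0],-90,60],[[0,0,0],-90,60]]' 20
python3 -m crank '[[[0,0,0],-13.5,60],[[0,0,0],-13.5,60],[[0,0,0],-13.5,60],[[0,0,0],-13.5,255],[[0,0,0],-13.5,255],[[0,0,0],-13.5,255],[[0,0,0],-13.5,255],[[0,0,0],-13.5,255],[[0,0,0],-13.5,255]]' 20
python3 -c "
from h import *
print(move(.4313,.2706,.022,80.7),get_state()['opening'])"
```

```text
time: 2.05
eef_pos: [0.4313, 0.2753, 0.0254]
tcp_rot: [0.76, 0.65, 0.002, 0.001]
contact_force: [-0.5, 0.1, -0.3]
opening: 0.26
finger_force: 21.1
time: 3.05
eef_pos: [0.43, 0.2747, 0.0234]
tcp_rot: [0.257, 0.966, 0.0, 0.0]
contact_force: [-0.9, 0.1, 0.1]
opening: 0.761
finger_force: 0.0
time: 3.95
eef_pos: [0.4299, 0.2747, 0.0233]
tcp_rot: [0.144, 0.99, -0.0, -0.0]
contact_force: [-0.1, -0.2, 0.5]
opening: 0.262
finger_force: 19.4
([-2.5, -3.5, 1.3], np.float64(-7.31)) 0.26171452866414063
```

```bash
python3 -m crank '[[[0,0,0],0,90],[[0,0,0],-7,60],[[0,0,0],-7,60],[[0,0,-40],-7,60],[[0,30,-75],-7,60],[[0,80,-75],-7,60],[[0,130,-75],-7,60],[[0,160,-75],-7,60]]' 20
python3 - <<'E'
from h import *
c=cam('top')
u,v=proj(c,(.43,.2747,.045));print('vB',blob(c,u,v,7,False,.045));print('vA',blob(c,194,217,7,False,.045)[2])
P=cloud(c);u,v=int(u),int(v);S=P[v-8:v+9,u-8:u+9];q=S[(S[...,2]>.035)&(S[...,2]<.06)];print(q.mean(0))
p=[blob(c,u,v,6,True,.025)[2] for u,v in((231+191/5,177+208/5),(231+276/5,177+221/5))];print(p)
s=get_state();print(s['eef_pos'],s['tcp_rot'],move(.4299,.2747,.0233,80.7))
E
```

```text
time: 4.75
eef_pos: [0.4766, 0.4311, 0.0993]
tcp_rot: [0.085, 0.996, 0.001, 0.001]
contact_force: [0.9, -1.7, -0.3]
opening: 0.764
finger_force: 0.0
vB (np.int32(1), array([ 20,  13,  24,  25, 511], dtype=int32), array([0.43319095, 0.27352379, 0.045     ]))
vA [0.54141653 0.29299147 0.045     ]
[0.43254396 0.2721817  0.04535919]
[array([0.53406943, 0.05093704, 0.025     ]), array([ 0.52516031, -0.00328461,  0.025     ])]
[0.47731194 0.43384731 0.09924324] [0.08404477 0.99645757 0.00247882 0.00162316] ([20.3, -165.2, 75.0], np.float64(-0.34))
```

```bash
python3 -m crank '[[[7,-50,0],0,60],[[14,-100,0],0,60],[[20,-140,0],0,60],[[20,-165,25],0,60],[[20,-165,60],0,60],[[20,-165,75],0,60],[[20,-165,75],0,60],[[20,-165,75],0,60]]' 20
python3 -c "
from h import *
s=get_state();print(s['eef_pos'],s['tcp_rot'],move(.4303,.2747,.0233,80.7))"
```

```text
time: 5.6
eef_pos: [0.4285, 0.2686, 0.0236]
tcp_rot: [0.084, 0.996, 0.0, -0.0]
contact_force: [1.0, 0.1, 1.1]
opening: 0.762
finger_force: 0.0
[0.42854968 0.26864387 0.02355895] [ 8.43948430e-02  9.96432391e-01  3.66654319e-06 -3.53454443e-06] ([-0.7, 6.3, 0.3], np.float64(-0.38))
```

```bash
python3 -m crank '[[[-1,6,0],0,60],[[-1,6,0],0,60],[[-1,6,0],0,255],[[-1,6,0],0,255],[[-1,6,0],0,255],[[-1,6,0],0,255],[[-1,6,-45],0,255],[[-1,6,-90],0,255],[[-1,6,-90],0,255],[[-1,6,-90],0,255]]' 25
python3 -c "
from h import *
s=get_state();print(s['eef_pos'],s['tcp_rot'],move(.5315,.0525,.112,80.7))"
```

```text
time: 6.6
eef_pos: [0.4312, 0.2747, 0.1147]
tcp_rot: [0.084, 0.996, 0.001, 0.001]
contact_force: [-0.4, -0.1, -1.1]
opening: 0.262
finger_force: 24.4
[0.43119702 0.27470621 0.11468362] [8.37527626e-02 9.96485311e-01 6.92639315e-04 1.42145820e-03] ([-136.0, -202.4, 2.7], np.float64(-0.31))
```

```bash
python3 -m crank '[[[-27,-40,0],0,255],[[-55,-80,0],0,255],[[-82,-120,0],0,255],[[-109,-160,0],0,255],[[-130,-190,0],0,255],[[-136,-202.5,3],0,255],[[-136,-202.5,3],0,255],[[-136,-202.5,3],0,255],[[-136,-202.5,3],0,255]]' 25
python3 - <<'E'
from h import *
s=get_state();print(s['eef_pos'],s['contact_force'],move(.5315,.0525,.06,80.7))
c=cam('side');I=c['frame'];cv2.imwrite('pics/side2.png',cv2.resize(I[130:260,220:350],None,fx=4.5,fy=4.5,interpolation=cv2.INTER_CUBIC))
E
```

```text
time: 7.5
eef_pos: [0.5296, 0.0535, 0.1095]
tcp_rot: [0.083, 0.997, 0.0, -0.001]
contact_force: [-0.1, 0.3, -0.3]
opening: 0.257
finger_force: 24.4
[0.52955381 0.05354537 0.1095496 ] [-0.05047326  0.30478342 -0.25110954] ([-2.2, -0.7, 49.5], np.float64(-0.21))
```

View pics/side2.png

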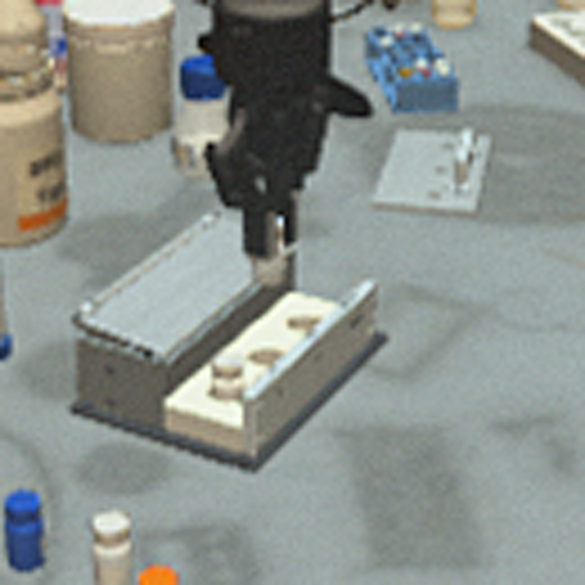

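Side crop: held vial bottom at about (271,280), two-dot pocket mouth at (264,357). I'll compare these with the projections.

Run:
```python
from h import *
c=cam('side');f=lambda p:((proj(c,p)-[220,130])*4.5+2).round(1)
print('vial bottom,top-ish',f((.5296,.0535,.086)),f((.5296,.0535,.096)))
for q in((.53408,.05095),(.5315,.0525)):print(q,f((*q,.025)),f((q[0]+.01,q[1],.025))-f((*q,.025)),f((q[0],q[1]+.01,.025))-f((*q,.025)))
I=c['frame'];h=cv2.cvtColor(I,cv2.COLOR_BGR2HSV)
print(blob(c,278.7,209.3,4,True,.025))
# vial blob bounds: bright low-sat area
g=cv2.cvtColor(I,cv2.COLOR_BGR2GRAY);print(g[180:197,270:292])
```

```text
vial bottom,top-ish [272. 282.] [272.1 268.9]
(0.53408, 0.05095) [266.7 356.7] [-13.4  -2.6] [-5.   6.8]
(0.5315, 0.0525) [269.4 358.4] [-13.4  -2.6] [-5.   6.9]
(np.int32(1), array([  2,   9,  30,  23, 398], dtype=int32), array([0.53374383, 0.0531962 , 0.025     ]))
[[190 187 193 176  47  38  51  47  50  79 109 124 143  34  39  74 130 144
  134 138 136 136]
 [184 182 192 172  50  46  49  41  54  88 102 105 114  28  39  69 129 139
  138 141 140 141]
 [186 187 193 175  73  36  46  43  51  84 105 101 115  28  41  75 135 146
  145 145 143 151]
 [185 189 191 171  58  40  50  45  48  82 109 122 163  37  42 106 155 154
  158 153 158 161]
 [187 186 194 171  55  46  54  46  50  83 107 140 179 103 138 176 164 166
  157 155 160 164]
 [185 188 186 168  73  30  46  39  44  84  98 131 181 171 174 151 163 166
  160 163 164 156]
 [184 182 187 182 126  72  59  47  52  89  93 121 177 148 111 106 170 162
  161 158 161 162]
 [185 183 190 191 180 152 102 103  97 103 133 158 152  99  64 114 167 165
  157 159 161 163]
 [186 192 186 191 197 178 126 148 158 158 167 165 147 128  74 116 176 161
  161 161 161 162]
 [190 190 185 185 195 176 133 161 172 171 158 157 148 104  73 125 169 161
  162 158 161 164]
 [184 188 186 189 189 178 129 154 157 147 157 143 123  82  82 119 172 165
  165 158 162 166]
 [186 190 189 192 185 178 142 136 145 149 147 137 117  87  84 119 171 167
  162 168 170 165]
 [186 189 190 191 195 184 120 132 149 151 137 126 100  79  80 126 172 167
  162 164 163 167]
 [192 188 187 192 184 138 140 142 104 115 107  90  78  77  80 116 172 163
  165 165 164 164]
 [189 196 194 180 136 147 153 100  71  82  80  79  79  65  78 124 160 156
  157 160 163 162]
 [177 190 169 129 128 135 106  72  87  80  82  66  77 143 231 233 229 198
  169 165 154 155]
 [180 157 130 128 120  96  70  82  86  80  79  94 172 243 252 245 245 237
  233 234 225 197]]
```

```bash
python3 -m crank '[[[-3,0,25],0,255],[[-3,-1,50],0,255],[[-3,-1,55],0,255],[[-3,-1,55],0,255],[[-3,-1,55],0,255]]' 25
python3 - <<'E'
from h import *
s=get_state();print(s['eef_pos'],s['contact_force'],move(.5325,.0528,.05,80.7))
E
```

```text
time: 8.1
eef_pos: [0.5342, 0.051, 0.0564]
tcp_rot: [0.083, 0.997, 0.0, 0.001]
contact_force: [-0.6, -0.4, 0.5]
opening: 0.257
finger_force: 24.4
[0.53419603 0.05096779 0.05642697] [-0.57640626 -0.3678247   0.50550121] ([2.0, 1.5, 6.4], np.float64(-0.26))
```

```bash
python3 -m crank '[[[1.5,1.5,2],0,255],[[1.5,1.5,2],0,255],[[1.5,1.5,2],0,255],[[1.5,1.5,2],0,255]]' 25
python3 - <<'E'
from h import *
s=get_state();print(s['eef_pos'],s['contact_force'],move(.5325,.0528,.05,80.7))
c=cam('side');I=c['frame'];cv2.imwrite('pics/side3.png',cv2.resize(I[160:230,240:310],None,fx=8,fy=8,interpolation=cv2.INTER_CUBIC))
E
```

```text
time: 8.5
eef_pos: [0.5325, 0.0523, 0.0537]
tcp_rot: [0.084, 0.996, -0.0, 0.0]
contact_force: [0.2, -0.4, 0.1]
opening: 0.255
finger_force: 24.4
[0.53251173 0.05226935 0.05373672] [ 0.17048222 -0.36372584  0.12282874] ([0.1, 0.5, 3.7], np.float64(-0.31))
```

View pics/side3.png

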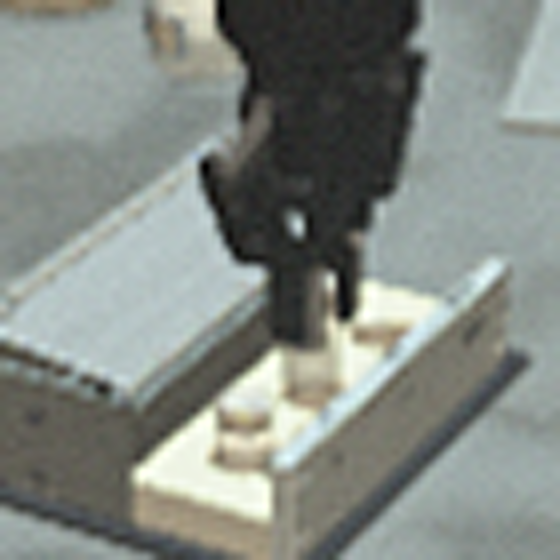

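Held vial's bottom is at about (312,398), right over the pocket mouth (310,394). Descending while watching the force.

```bash
python3 -m crank '[[[0,0,4],0,255],[[0,0,8],0,255],[[0,0,10],0,255],[[0,0,10],0,255]]' 20
python3 -c "
from h import *
s=get_state();print(s['eef_pos'],s['contact_force'],s['wrist_torque'])"
```

```text
time: 8.95
eef_pos: [0.5317, 0.0523, 0.0426]
tcp_rot: [0.084, 0.996, -0.0, -0.001]
contact_force: [0.0, 0.2, -0.9]
opening: 0.257
finger_force: 24.5
[0.53172578 0.05227947 0.04255625] [ 0.03781428  0.23203657 -0.868343  ] [-0.04035816  0.03279502  0.01814655]
```

```bash
python3 -m crank '[[[0,0,5],0,255],[[0,0,9],0,255],[[0,0,13],0,255],[[0,0,13.5],0,255],[[0,0,13.5],0,255]]' 20
python3 -c "
from h import *
s=get_state();print(s['eef_pos'],s['contact_force'],s['wrist_torque'])"
```

```text
time: 9.45
eef_pos: [0.5318, 0.0517, 0.0293]
tcp_rot: [0.084, 0.997, -0.001, -0.001]
contact_force: [-1.4, -5.5, -0.7]
opening: 0.255
finger_force: 24.7
[0.53178754 0.05169814 0.02927593] [-1.39712268 -5.52143731 -0.66705935] [-0.83559525  0.33658138  0.0437933 ]
```

```bash
python3 -m crank '[[[0,-0.7,1],0,255],[[0,-0.7,1.3],0,255],[[0,-0.7,1.3],0,160],[[0,-0.7,1.3],0,130],[[0,-0.7,1.3],0,130],[[0,-0.7,1.3],0,130]]' 20
python3 -c "
from h import *
s=get_state();print(s['eef_pos'],s['contact_force'],s['wrist_torque'])"
```

```text
time: 10.05
eef_pos: [0.5323, 0.0519, 0.0285]
tcp_rot: [0.084, 0.996, 0.0, 0.0]
contact_force: [-0.5, 0.4, 0.2]
opening: 0.495
finger_force: 0.0
[0.53231252 0.05193778 0.02852288] [-0.5413443   0.42681428  0.22632878] [0.03023644 0.00372141 0.0448034 ]
```

```bash
python3 -m crank '[[[0,0,-40],0,130],[[0,0,-80],0,130],[[4,30,-80],0,100],[[10,78,-80],0,60],[[17,126,-80],0,60],[[24,174,-80],0,60],[[31,222,-80],0,60],[[34,240,-80],0,60],[[34,240,-80],0,60],[[34,240,-80],0,60]]' 20
python3 - <<'E'
from h import *
s=get_state();print(s['eef_pos'],move(.5391,.294,.0233,80.7))
c=cam('top');u,v=proj(c,(.5341,.051,.05));print(blob(c,u,v,5,False,.05))
P=cloud(c);u,v=int(u),int(v);print(np.nanmax(P[v-2:v+3,u-2:u+3,2]),np.nanmedian(P[v-1:v+2,u-1:u+2,2]))
E
```

```text
time: 11.05
eef_pos: [0.5384, 0.2934, 0.1081]
tcp_rot: [0.083, 0.997, -0.0, -0.0]
contact_force: [0.6, -1.0, 0.7]
opening: 0.767
finger_force: 0.0
[0.53840495 0.2934059  0.1081139 ] ([-0.6, 0.8, 84.8], np.float64(-0.27))
(np.int32(1), array([   0,    0,   40,   40, 1282], dtype=int32), array([0.53838911, 0.05345928, 0.05      ]))
0.05510012418379184 0.050205098640620616
```

```bash
python3 -m crank '[[[-0.5,0.5,40],0,60],[[-0.5,0.5,75],0,60],[[-0.5,0.5,85],0,60],[[-0.5,0.5,85],0,60],[[-0.5,0.5,85],0,60]]' 25
python3 -c "
from h import *
s=get_state();print(s['eef_pos'],move(.5391,.294,.0233,80.7))"
python3 -m crank '[[[0,0,0],0,255],[[0,0,0],0,255],[[0,0,0],0,255],[[0,0,0],0,255],[[0,0,-45],0,255],[[0,0,-85],0,255],[[0,0,-85],0,255],[[0,0,-85],0,255]]' 25
python3 -c "
from h import *
s=get_state();print(s['eef_pos'],move(.5233,-.0027,.109,80.7))"
```

```text
time: 11.6
eef_pos: [0.5405, 0.2939, 0.025]
tcp_rot: [0.084, 0.996, 0.0, 0.001]
contact_force: [-0.1, 1.1, -0.0]
opening: 0.767
finger_force: 0.0
[0.54051435 0.2939009  0.02500107] ([1.4, -0.1, 1.7], np.float64(-0.37))
time: 12.4
eef_pos: [0.54, 0.2948, 0.1101]
tcp_rot: [0.084, 0.996, 0.001, 0.001]
contact_force: [-1.4, -1.0, -0.7]
opening: 0.263
finger_force: 23.9
[0.53997668 0.29478236 0.11014416] ([-33.1, -296.1, 0.8], np.float64(-0.29))
```

```bash
python3 -m crank '[[[-5,-48,0],0,255],[[-10,-96,0],0,255],[[-16,-144,0],0,255],[[-21,-192,0],0,255],[[-27,-240,0],0,255],[[-32,-280,0],0,255],[[-33,-296,0],0,255],[[-33,-296,10],0,255],[[-33,-296,40],0,255],[[-33,-296,55],0,255]]' 25
python3 -m crank '[[[0,0,0],0,255],[[0,0,0],0,255],[[0,0,0],0,255]]' 25
python3 -c "
from h import *
s=get_state();print(s['eef_pos'],s['contact_force'],move(.5233,-.0027,.051,80.7))"
```

```text
time: 13.4
eef_pos: [0.5197, -0.0018, 0.0497]
tcp_rot: [0.084, 0.997, 0.001, -0.003]
contact_force: [0.4, 0.7, 1.8]
opening: 0.259
finger_force: 24.3
time: 13.7
eef_pos: [0.5227, -0.0024, 0.054]
tcp_rot: [0.083, 0.997, 0.0, 0.0]
contact_force: [1.1, -0.5, 0.2]
opening: 0.254
finger_force: 24.2
[ 0.5226814  -0.00238087  0.0539565 ] [ 1.07016202 -0.51717978  0.15714968] ([-0.7, -0.2, 3.0], np.float64(-0.27))
```

```bash
python3 -m crank '[[[-0.6,-0.3,4],0,255],[[-0.6,-0.3,8],0,255],[[-0.6,-0.3,12],0,255],[[-0.6,-0.3,12],0,255],[[-0.6,-0.3,12],0,255]]' 20
python3 -c "
from h import *
s=get_state();print(s['eef_pos'],s['contact_force'],s['wrist_torque'])"
```

```text
time: 14.2
eef_pos: [0.5227, -0.0034, 0.0413]
tcp_rot: [0.084, 0.996, 0.0, -0.0]
contact_force: [-0.1, -0.1, 0.2]
opening: 0.257
finger_force: 24.1
[ 0.52274742 -0.00338747  0.0413059 ] [-0.05874523 -0.09437195  0.17202089] [-0.00523617  0.03175593  0.04886773]
```

No contact, so it is inside the mouth. Lowering, then releasing.

```bash
python3 -m crank '[[[0,0,5],0,255],[[0,0,9],0,255],[[0,0,12],0,255],[[0,0,12],0,255],[[0,0,12],0,255]]' 20
python3 -c "
from h import *
s=get_state();print(s['eef_pos'],s['contact_force'],s['wrist_torque'])"
python3 -m crank '[[[0,0,0.7],0,255],[[0,0,0.7],0,160],[[0,0,0.7],0,130],[[0,0,0.7],0,130],[[0,0,0.7],0,130],[[0,0,-40],0,130],[[0,0,-80],0,130],[[0,0,-120],0,130]]' 20
python3 -c "
from h import *
s=get_state();print(s['eef_pos'],s['tcp_rot'],move(.4915,-.347,.15,188.4),move(.4915,-.347,.15,98.4))"
```

```text
time: 14.7
eef_pos: [0.5229, -0.0034, 0.0294]
tcp_rot: [0.084, 0.996, 0.0, -0.0]
contact_force: [0.5, -0.6, -0.0]
opening: 0.257
finger_force: 23.8
[ 0.5228897  -0.00338833  0.02938893] [ 0.52231298 -0.57649723 -0.00223586] [-0.02188982  0.00387559 -0.04652278]
time: 15.5
eef_pos: [0.5225, -0.0034, 0.1505]
tcp_rot: [0.084, 0.996, 0.0, -0.001]
contact_force: [0.4, 0.0, 0.1]
opening: 0.488
finger_force: 0.0
[ 0.5224808  -0.00335606  0.15053003] [ 8.37576573e-02  9.96486025e-01  6.57188798e-05 -5.02240723e-04] ([-26.8, -344.0, 0.5], np.float64(71.99)) ([-26.8, -344.0, 0.5], np.float64(-18.01))
```

```bash
python3 -m crank '[[[-4,-48,0],9,130],[[-8,-96,0],18,130],[[-11,-144,0],27,130],[[-15,-192,0],36,130],[[-19,-240,0],45,130],[[-23,-288,0],54,130],[[-27,-330,0],63,130],[[-27,-345,0],72,130],[[-27,-345,0],72,130],[[-27,-345,0],72,130]]' 20
python3 -m crank '[[[0,0,0],3,130],[[0,0,40],3,130],[[0,0,70],3,130],[[0,0,70],3,130],[[0,0,70],3,130]]' 20
python3 - <<'E'
from h import *
s=get_state();print(s['eef_pos'],s['tcp_rot'],move(.492,-.348,.0085,8.4))
c=cam('top');P=cloud(c)
for n,u,v in(('p1',231+107/5,177+195/5),('p2',231+191/5,177+205/5),('p3',231+276/5,177+218/5)):
    u,v=int(u),int(v);S=P[v-6:v+7,u-6:u+7];q=S[(S[...,2]>.04)&(S[...,2]<.06)];print(n,q.mean(0),q.std(0),len(q))
I=c['frame'];cv2.imwrite('pics/top4.png',np.hstack([cv2.resize(I[y:y+66,x:x+80],None,fx=4.5,fy=4.5,interpolation=cv2.INTER_CUBIC) for x,y in((231,177),(350,188))]))
E
```

```text
time: 16.5
eef_pos: [0.4916, -0.3488, 0.1491]
tcp_rot: [0.654, 0.757, 0.0, -0.0]
contact_force: [-0.0, 0.6, 0.2]
opening: 0.495
finger_force: 0.0
time: 17.0
eef_pos: [0.492, -0.3475, 0.0794]
tcp_rot: [0.672, 0.74, 0.0, -0.001]
contact_force: [0.5, 0.0, 0.1]
opening: 0.487
finger_force: 0.0
[ 0.49198725 -0.34746567  0.07944484] [ 6.72478249e-01  7.40116657e-01  2.29206127e-05 -5.81498537e-04] ([-0.6, 0.0, 70.9], np.float64(-2.92))
p1 [0.54093401 0.10550107 0.04924328] [0.00533107 0.00557841 0.00310711] 38
p2 [0.5328287  0.05097359 0.0501544 ] [0.00545698 0.00539252 0.00272638] 37
p3 [ 0.5230598  -0.00324241  0.0498082 ] [0.00543674 0.00535409 0.00286009] 37
```

View pics/top4.png

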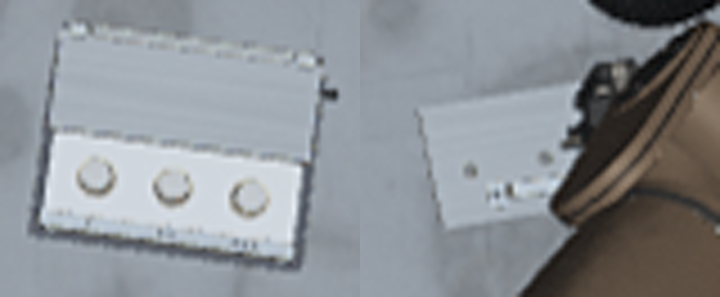

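All three vials stand seated, caps at (96,175), (172,186) and (249,196), all at the same height. The plate is undisturbed. Descending on the rib.

```bash
python3 -m crank '[[[-0.5,0,35],-3,130],[[-0.5,0,60],-3,130],[[-0.5,0,70],-3,130],[[-0.5,0,70],-3,130],[[-0.5,0,70],-3,130],[[-0.5,0,70],-3,130]]' 20
python3 -c "
from h import *
s=get_state();print(s['eef_pos'],s['contact_force'],move(.492,-.348,.0085,8.4))"
python3 -m crank '[[[0,0,0],0,255],[[0,0,0],0,255],[[0,0,0],0,255],[[0,0,0],0,255],[[0,0,0],0,255]]' 60
python3 -c "
from h import *
s=get_state();print(s['eef_pos'],s['contact_force'],move(.492,-.348,.0085,8.4))"
```

```text
time: 17.65
eef_pos: [0.4933, -0.3498, 0.0118]
tcp_rot: [0.653, 0.757, -0.0, 0.002]
contact_force: [0.2, 0.2, 0.2]
opening: 0.487
finger_force: 0.0
[ 0.49331585 -0.34978078  0.01178689] [0.24626637 0.24555736 0.22912909] ([2.0, -1.0, 3.3], np.float64(0.01))
time: 18.15
eef_pos: [0.4927, -0.3492, 0.0107]
tcp_rot: [0.653, 0.757, -0.0, 0.001]
contact_force: [-0.2, 0.3, 6.2]
opening: 0.101
finger_force: 63.5
[ 0.49265245 -0.34915794  0.01068257] [-0.17877734  0.29482406  6.20899222] ([1.2, -0.5, 2.2], np.float64(-0.0))
```

```bash
python3 -m crank '[[[0,0,-20],0,255],[[0,0,-60],0,255],[[0,0,-100],0,255],[[0,0,-120],0,255],[[0,0,-120],0,255]]' 60
python3 -m crank '[[[40,5,0],2,255],[[80,10,0],4,255],[[120,15,0],6,255],[[160,20,0],8,255],[[200,25,0],10,255],[[240,30,0],12,255],[[280,35,0],14,255],[[320,40,0],16,255],[[365,45,0],17.7,255],[[405,50,0],17.7,255]]' 60
python3 -m crank '[[[0,0,0],0,255],[[0,0,0],0,255],[[0,0,0],0,255]]' 60
python3 - <<'E'
from h import *
s=get_state();print(s['eef_pos'],s['contact_force'],move(.4826,.0595,.13,-9.3))
c=cam('side');cv2.imwrite('pics/side5.png',cv2.resize(c['frame'][120:260,220:370],None,fx=4,fy=4,interpolation=cv2.INTER_CUBIC))
E
```

```text
time: 18.65
eef_pos: [0.4935, -0.3501, 0.133]
tcp_rot: [0.653, 0.757, -0.0, 0.003]
contact_force: [-0.2, -0.4, -1.2]
opening: 0.099
finger_force: 62.6
time: 19.65
eef_pos: [0.48, 0.0614, 0.1267]
tcp_rot: [0.762, 0.647, -0.002, -0.002]
contact_force: [-0.6, 0.3, -1.6]
opening: 0.099
finger_force: 62.4
time: 19.95
eef_pos: [0.4815, 0.0588, 0.128]
tcp_rot: [0.762, 0.647, -0.001, -0.001]
contact_force: [0.2, 0.4, -1.9]
opening: 0.1
finger_force: 62.4
[0.48152068 0.05876535 0.12802579] [ 0.22000926  0.35491775 -1.90522724] ([0.9, 0.9, -2.0], np.float64(-0.04))
```

View pics/side5.png

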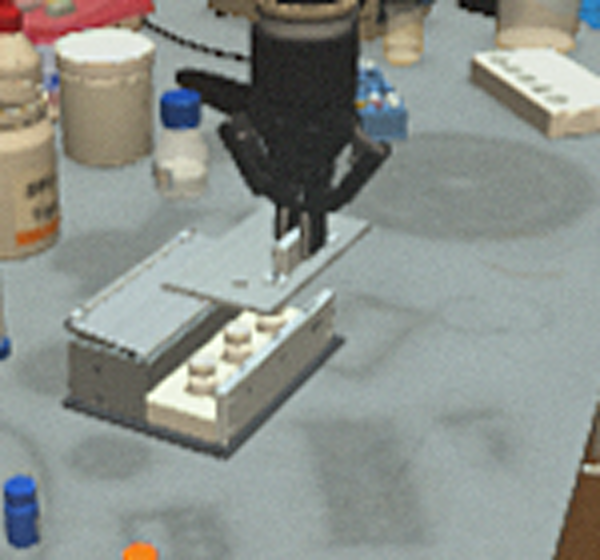

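Side crop: plate held about level, left rear corner at (165,288), left front corner at (270,305). Checking its tilt and centring from the depth data.

Run:
```python
from h import *
a=np.radians(-9.3);ex=np.array([np.cos(a),np.sin(a)]);ey=np.array([-ex[1],ex[0]]);O=np.array([.5319,.0514])
for n in('top','side'):
    c=cam(n);P=cloud(c);q=P[(P[...,2]>.110)&(P[...,2]<.132)&(np.hypot(P[...,0]-.51,P[...,1]-.05)<.12)]
    t=np.c_[(q[:,:2]-O)@ex,(q[:,:2]-O)@ey,q[:,2]]
    A=np.c_[t[:,:2],np.ones(len(t))];m=np.ones(len(t),bool)
    for _ in range(4):
        k=np.linalg.lstsq(A[m],t[m,2],rcond=None)[0];m=abs(A@k-t[:,2])<.003
    print(n,len(t),m.sum(),'slopes x,y',k, 'x',np.percentile(t[m,0],[.5,99.5]),'y',np.percentile(t[m,1],[.5,99.5]))
    r=t[m];r=r[(r[:,0]>.0)&(r[:,0]<.012)];print('y extents at rear part',r[:,1].min(),r[:,1].max())
c=cam('side')
for u,v in((165,288),(270,305),(372,226)):
    w=ray(c,220+u/4-.4,120+v/4-.4,.1205)[:2]-O;print(w@ex,w@ey)
s=get_state();w=s['eef_pos'][:2]-O;print('tcp tray',w@ex,w@ey,s['eef_pos'][2])
```

```text
top 161 133 slopes x,y [0.00144071 0.00919619 0.12313186] x [-0.06863577  0.01863207] y [-0.08422686  0.08156676]
y extents at rear part -0.08343385957553387 0.0806793508910295
side 635 583 slopes x,y [-0.00066644 -0.00222172  0.1243429 ] x [-0.06892335  0.02019908] y [-0.08460283  0.08141466]
y extents at rear part -0.07431919117856052 0.08043056261424435
0.014828481902010188 0.08297612534066165
-0.0623316005108435 0.06784267805070965
-0.06934970961315377 -0.08521057211856424
tcp tray -0.0499832945869784 -0.0011962301265880109 0.12923812342981242
```

```bash
python3 -m crank '[[[1.5,0,30],0,255],[[1.5,0,55],0,255],[[1.5,0,60],0,255],[[1.5,0,60],0,255],[[1.5,0,60],0,255],[[1.5,0,60],0,255]]' 60
python3 -c "
from h import *
s=get_state();print(s['eef_pos'],s['contact_force'],s['wrist_torque'],move(.5319-.05*.9869,.0514+.05*.1616,.0642,-9.3))"
```

```text
time: 20.75
eef_pos: [0.484, 0.0606, 0.0712]
tcp_rot: [0.762, 0.647, 0.001, 0.001]
contact_force: [0.2, -0.6, -1.6]
opening: 0.101
finger_force: 62.3
[0.48397421 0.06058927 0.07116952] [ 0.24825353 -0.59378895 -1.60508655] [0.00433901 0.06872036 0.02276008] ([-1.3, -1.2, 7.0], np.float64(-0.02))
```

```bash
python3 -m crank '[[[0,-1,4],0,255],[[0,-1,6.5],0,255],[[0,-1,6.5],0,255],[[0,-1,6.5],0,255]]' 60
python3 -c "
from h import *
s=get_state();print(s['eef_pos'],s['contact_force'],s['wrist_torque'])"
python3 -m crank '[[[0,4,0],0,255],[[0,8,0],0,255],[[0,12,0],0,255],[[0,15,0],0,255],[[0,15,0],0,255],[[0,15,0],0,255]]' 60
python3 -c "
from h import *
s=get_state();print(s['eef_pos'],s['contact_force'],s['wrist_torque'])"
```

```text
time: 21.15
eef_pos: [0.4815, 0.0611, 0.063]
tcp_rot: [0.762, 0.647, -0.0, -0.0]
contact_force: [-0.6, 0.9, -1.4]
opening: 0.101
finger_force: 62.4
[0.48151615 0.06107039 0.06295884] [-0.61663391  0.86199252 -1.40095041] [-0.03133671  0.00563075  0.02953425]
time: 21.75
eef_pos: [0.4964, 0.0586, 0.0629]
tcp_rot: [0.762, 0.647, -0.0, -0.0]
contact_force: [0.4, -0.3, -2.0]
opening: 0.103
finger_force: 62.4
[0.49643619 0.05857994 0.06293972] [ 0.44755496 -0.29560759 -2.00754054] [0.05583261 0.03186536 0.03135869]
```

No contact, and the rear edge is under the hem. Continuing towards the stop.

```bash
python3 -m crank '[[[0,4,0],0,255],[[0,8,0],0,255],[[0,12,0],0,255],[[0,15,0],0,255],[[0,15,0],0,255],[[0,15,0],0,255]]' 60
python3 -c "
from h import *
s=get_state();print(s['eef_pos'],s['contact_force'],s['wrist_torque'])"
python3 -m crank '[[[0,1,0],0,255],[[0,2,0],0,255],[[0,3,0],0,255],[[0,3,0],0,255],[[0,3,0],0,255]]' 60
python3 - <<'E'
from h import *
s=get_state();print(s['eef_pos'],s['contact_force'],s['wrist_torque'])
c=cam('side');cv2.imwrite('pics/side6.png',cv2.resize(c['frame'][140:240,220:330],None,fx=6,fy=6,interpolation=cv2.INTER_CUBIC))
E
```

```text
time: 22.35
eef_pos: [0.5112, 0.0561, 0.063]
tcp_rot: [0.762, 0.647, -0.0, -0.0]
contact_force: [-0.8, -0.2, -2.0]
opening: 0.095
finger_force: 62.4
[0.51123116 0.05613878 0.06295307] [-0.8441161  -0.16918464 -1.97622244] [ 0.02848821  0.02175648 -0.01935482]
time: 22.85
eef_pos: [0.5142, 0.0557, 0.063]
tcp_rot: [0.762, 0.647, 0.0, -0.0]
contact_force: [0.1, 0.2, -2.0]
opening: 0.102
finger_force: 62.4
[0.51418959 0.05567075 0.06304646] [ 0.08525591  0.18607423 -2.02472951] [ 0.06270088  0.05013566 -0.02901107]
```

View pics/side6.png

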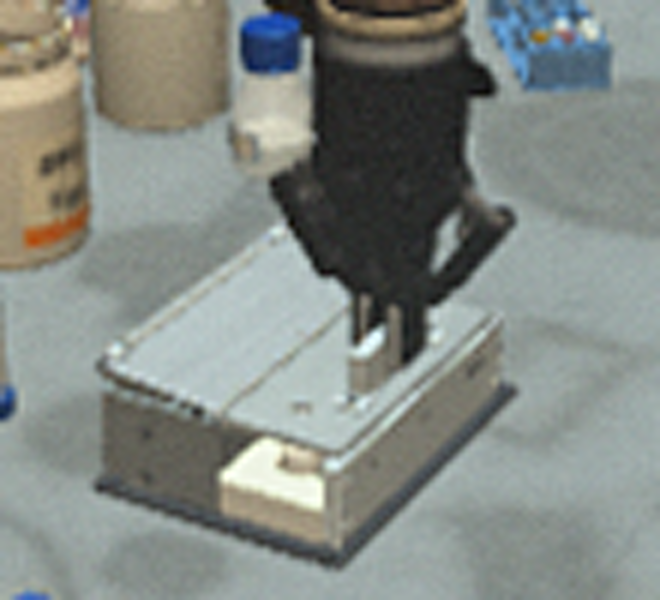

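Side crop: the plate is under the flap, with the hem line along (220,410)–(340,315). The flap is shut. Nudging in to feel the stop.

```bash
python3 -m crank '[[[0,0.5,0],0,255],[[0,1,0],0,255],[[0,1.5,0],0,255],[[0,1.5,0],0,255],[[0,1.5,0],0,255]]' 60
python3 -m crank '[[[0,0.5,0],0,255],[[0,1,0],0,255],[[0,1,0],0,255],[[0,1,0],0,255]]' 60
python3 -c "
from h import *
s=get_state();print(s['eef_pos'],s['contact_force'],s['wrist_torque'])"
```

```text
time: 23.4
eef_pos: [0.5157, 0.0554, 0.063]
tcp_rot: [0.762, 0.647, -0.0, 0.0]
contact_force: [-0.7, -0.4, -1.9]
opening: 0.101
finger_force: 62.4
time: 23.8
eef_pos: [0.5167, 0.0553, 0.063]
tcp_rot: [0.762, 0.647, 0.0, 0.0]
contact_force: [0.4, -0.9, -1.7]
opening: 0.103
finger_force: 62.4
[0.51668814 0.0552562  0.06304099] [ 0.40535075 -0.92626912 -1.73540275] [0.0582784  0.02746847 0.03033709]
```

```bash
python3 -m crank '[[[0,0.5,0],0,255],[[0,1,0],0,255],[[0,1,0],0,255],[[0,1,0],0,255]]' 60
python3 -m crank '[[[0,0.5,0],0,255],[[0,1,0],0,255],[[0,1,0],0,255],[[0,1,0],0,255]]' 60
python3 -c "
from h import *
s=get_state();print(s['eef_pos'],s['contact_force'],s['wrist_torque'])"
```

```text
time: 24.2
eef_pos: [0.517, 0.0551, 0.0628]
tcp_rot: [0.762, 0.648, -0.001, -0.0]
contact_force: [-2.5, -0.2, -0.8]
opening: 0.1
finger_force: 62.6
time: 24.6
eef_pos: [0.5172, 0.055, 0.0625]
tcp_rot: [0.762, 0.648, -0.002, -0.001]
contact_force: [-6.1, -0.9, 0.8]
opening: 0.096
finger_force: 62.9
[0.51716401 0.05501648 0.06254607] [-6.05558209 -0.87263723  0.77559478] [0.02389012 0.88335719 0.24582999]
```

Stop contact (−6 N along x). Backing off 1 mm, then pressing down gradually.

```bash
python3 -m crank '[[[0,-1,0],0,255],[[0,-1.2,0.3],0,255],[[0,-1.2,0.6],0,255],[[0,-1.2,0.6],0,255],[[0,-1.2,0.6],0,255]]' 60
python3 -m crank '[[[0,0,0.4],0,255],[[0,0,0.8],0,255],[[0,0,0.8],0,255],[[0,0,0.8],0,255]]' 60
python3 -c "
from h import *
s=get_state();print(s['eef_pos'],s['contact_force'],s['wrist_torque'])"
```

```text
time: 25.1
eef_pos: [0.5171, 0.0551, 0.0624]
tcp_rot: [0.762, 0.648, -0.0, -0.0]
contact_force: [-5.3, -0.8, -0.1]
opening: 0.102
finger_force: 62.7
time: 25.5
eef_pos: [0.5171, 0.0552, 0.0622]
tcp_rot: [0.762, 0.648, -0.001, -0.0]
contact_force: [-7.0, -0.6, 3.4]
opening: 0.101
finger_force: 63.3
[0.51714296 0.05517581 0.0621693 ] [-7.03225674 -0.62338892  3.42492419] [-0.12390908  1.00495293  0.151783  ]
```

```bash
python3 -m crank '[[[0,-0.8,0],0,255],[[0,-1.5,0],0,255],[[0,-1.5,0.4],0,255],[[0,-1.5,0.8],0,255],[[0,-1.5,0.8],0,255],[[0,-1.5,0.8],0,255]]' 60
python3 -c "
from h import *
s=get_state();print(s['eef_pos'],s['contact_force'],s['wrist_torque'],s['tcp_rot'])"
```

```text
time: 26.1
eef_pos: [0.5171, 0.0553, 0.0622]
tcp_rot: [0.762, 0.647, 0.001, 0.001]
contact_force: [-3.5, -0.4, 6.7]
opening: 0.101
finger_force: 63.5
[0.51707601 0.05527072 0.06216494] [-3.49489926 -0.44950887  6.66730003] [-0.12661241  0.75299893  0.16123099] [7.62120539e-01 6.47434359e-01 6.93112228e-04 7.44913571e-04]
```

```bash
python3 -m crank '[[[0,-0.8,0.2],0,255],[[0,-0.8,0.4],0,255],[[0,-0.8,0.4],0,255],[[0,-0.8,0.4],0,255],[[0,-0.8,0.4],0,255]]' 60
python3 - <<'E'
from h import *
s=get_state();print(s['eef_pos'],s['contact_force'],s['wrist_torque'],s['tcp_rot'],s['dq'].round(3))
a=np.radians(-9.3);ex=np.array([np.cos(a),np.sin(a)]);ey=np.array([-ex[1],ex[0]]);O=np.array([.5319,.0514])
for n in('top','side'):
    c=cam(n);P=cloud(c).reshape(-1,3);t=np.c_[(P[:,:2]-O)@ex,(P[:,:2]-O)@ey,P[:,2]]
    m=(t[:,0]>-.05)&(t[:,0]<.02)&(abs(t[:,1])<.1)&(t[:,2]>.05)&(t[:,2]<.063);r=t[m]
    k=np.linalg.lstsq(np.c_[r[:,:2],np.ones(len(r))],r[:,2],rcond=None)[0]
    print(n,len(r),k,np.percentile(r[:,1],[.5,99.5]))
    f=t[(t[:,0]>.035)&(t[:,0]<.09)&(abs(t[:,1])<.08)&(t[:,2]>.05)&(t[:,2]<.1)]
    print('flap fit (shut: slope .125, z .063@.029)',np.polyfit(f[:,0]-.029,f[:,2],1))
E
```

```text
time: 26.6
eef_pos: [0.5171, 0.0553, 0.0621]
tcp_rot: [0.762, 0.647, 0.001, 0.002]
contact_force: [-2.5, -1.2, 7.0]
opening: 0.1
finger_force: 63.7
[0.51706235 0.05527559 0.06214975] [-2.52837764 -1.19049003  7.02131986] [-0.20424711  0.41540982  0.15172327] [0.76213523 0.64741458 0.00140968 0.0015064 ] [-0.     0.001  0.001  0.002 -0.001 -0.002]
top 106 [ 0.0471064  -0.00277049  0.05645365] [-0.08776683  0.08720318]
flap fit (shut: slope .125, z .063@.029) [0.08660704 0.06620179]
side 436 [ 0.07232377 -0.00405364  0.05801469] [-0.08847118  0.08505002]
flap fit (shut: slope .125, z .063@.029) [0.11069501 0.06616729]
```

Run:
```python
from h import *
a=np.radians(-9.3);ex=np.array([np.cos(a),np.sin(a)]);ey=np.array([-ex[1],ex[0]]);O=np.array([.5319,.0514])
for n in('top','side'):
    c=cam(n);P=cloud(c).reshape(-1,3);t=np.c_[(P[:,:2]-O)@ex,(P[:,:2]-O)@ey,P[:,2]]
    r=t[(t[:,0]>-.045)&(t[:,0]<.022)&(abs(t[:,1])<.078)&(abs(t[:,1])>.042)&(t[:,2]>.045)&(t[:,2]<.07)]
    b=np.digitize(r[:,0],np.arange(-.035,.02,.01));print(n,[(i,(b==i).sum(),round(float(np.median(r[b==i,2])),4)) for i in range(7) if (b==i).any()])
```

```text
top [(0, np.int64(3), 0.0518), (1, np.int64(10), 0.0558), (2, np.int64(4), 0.056), (3, np.int64(6), 0.0579), (4, np.int64(8), 0.057), (5, np.int64(7), 0.0549), (6, np.int64(6), 0.0576)]
side [(0, np.int64(38), 0.0498), (1, np.int64(54), 0.0569), (2, np.int64(37), 0.0586), (3, np.int64(39), 0.0582), (4, np.int64(18), 0.0578), (5, np.int64(22), 0.0581), (6, np.int64(14), 0.0578)]
```

The plate is level, home against the stop and pressed with about 9 N. Handing in.

```bash
python3 -c "
from plant import ctrl
print(ctrl.sign_off())"
```

```text
the job is handed in; nothing more can be done
None
```

The job is handed in: both vials are in their pockets, filled in injection order, and the plate is home under the shut flap, held down by the gripper with about 9 N; no verdict came back from the hand-in.

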